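Start the bracket light-curing unit

ROBOT

A 6-joint arm with a two-finger parallel gripper is mounted at the origin on the work surface. World frame = base frame: x ahead of the robot, y to its left, z up, the work surface at z = 0. Lengths are in m, angles in rad, forces in N, time in s.
With the tool pointing down it reaches from about 0.35 to 0.975 m from the base axis. Payload 4.9 kg.
Tool frame: the origin (TCP) lies midway between the tips of the shut fingers; the grasp point (between the pads) lies 19 mm behind it; z points along the fingers, y is the line along which they close (so a half turn about z gives the same grasp; the last joint's range is limited). The gripper opens to 85 mm and grips with 20 to 120 N. Pads are 22 mm wide; open, the fingers measure 114 mm over their backs; the gripper's body (76 mm by 85 mm) begins 54 mm behind the grasp point. The pads swing forward as they close: fully open they stand 13 mm farther back than shut.
Start: joints at [1.154, 0.053, 1.613, -0, 1.476, -0.119], TCP at [0.183, 0.597, 0.231] pointing down, gripper open.
Joint ranges: [-3.01, 3.01], [-1.01, 2.22], [0.06, 2.58], [-1.02, 4.17], [0.09, 2.62], [-3.14, 3.14]. Speed limits (rad/s): [2.57, 2.57, 3.14, 3.14, 3.14, 3.14].

INTERFACE

Orientations are given as a unit quaternion [w, x, y, z].
In Python, from plant import state, grab_frame, camera_info, job_done, spot_in, masks_of, pinpoint gives the robot as it stands.
- The arm moves only by the shell command python3 -m handwheel 'ROWS' [OPENING]. ROWS is JSON, a list that holds one entry, the list of rows, each a list of 6 numbers: the shift along the world's x, y, z in m, then the turn, a rotation vector about the world's x, y, z in degrees. In form: [[[tx, ty, tz, ax, ay, az], ...]]. A call has 1 to 20 rows; each row shifts and turns the commanded pose from where the row before left it; what a row does not reach is not made up. A row lasts 1/12 s, in which the tool goes at most 41.7 mm and 7.16 degrees, less where a joint would pass 70% of its speed; a pose out of reach is approached as far as the arm can. A call is refused whole if a number of a shift passes 0.0417 or a number of a turn 7.16, either way. A call with a gripper value outside its range is refused whole. OPENING is the opening, from 0 (shut) to 1 (fully open), set as the call begins (- or left out, the last holds). The fingers move at their own pace and stop on an object; the grip force is fixed at half the most. Time passes only in rows, so rows that do not move let the fingers close. It gives the time, the measured TCP pose, the force, the opening and the grip force at its end, in the units of the state.
- state(): the state, without advancing time (a new reading comes with each control period).
- grab_frame(name): name is "side" or "top" or "wrist"; returns (picture, depth): 420x560x3 uint8, blue, green, red; 420x560 float32, m along the optical axis (not along the pixel's ray), 0 where there is no reading.
- camera_info(name): a dict with "fx", "fy", "cx", "cy" (pixels), "T" (4x4, takes a point from camera to world coordinates). Camera axes: x right, y up, looking along -z (the intrinsics and any distortion apply to the point x, -y, -z); pixel columns grow to the right and rows downward; lengths in m; the calibration is good to about 2 mm. A picture is of the moment at which its call begins: read the wrist's pose just before it. camera_info takes no time and is no camera call; for the wrist camera it gives the pose at the moment of the call.
- job_done(): hands the job in; it is judged then, once.
Trained networks look in the newest picture that a camera, given by its name, has taken for a name from the list of things; names that differ only in an ending like _2 or _b are one class to them, and where a whole thing is asked for, a point or a joint stands for the part that bears it (a point fixed in the world has none). Each returns a list of dicts, best first, with "conf" (0 to 1); they miss things now and then, are a little off and sometimes report something else, mostly with a low value. They report only what shows in the picture. A call takes as long as a camera call.
- spot_in(camera, thing): "box" ([left, top, width, height] in pixels, round what is visible of it).
- masks_of(camera, thing): "region" (420x560 bool, what is visible of it) and "box" ([left, top, width, height] in pixels, round what is visible of it).
- pinpoint(camera, thing): "position" ([column, row] in pixels: a listed point, or the origin of a listed thing).
The state is a dict: "time": time; "joint_pos": joint angles; "joint_vel": joint speeds; "joint_efforts": joint torques, N m; "tool_pos": TCP position; "tool_rot": TCP orientation; "contact_force": force on the tool from outside, world axes, zero at the start; "ft_torque": the same for the moment, N m; "gripper_width": opening from 0.0 (shut) to 1.0 (fully open); "grasp_force": force on a finger pad.
Only numpy, scipy, OpenCV 4.12 (cv2) and the standard library are available. Lean on these libraries where they do the work, as an engineer would, in place of code of your own. Each camera call takes 0.05 s, during which the arm holds its last target. There are 200 camera calls.

TASK

Start the cure of the bracketed cast with your closed fingertips: switch the curing unit on by pushing the raised, green-striped end of the black rocker fully down, then press the blue program key fully down so that it stays down, and then press the middle of the big orange cure key fully down. Keep the orange key held down: the program finishes while still holding it, pressed by the closed fingers. Press these three only in that order, do not press the yellow or the white key, and do not move, lift or knock the bottle, bracket cases, mirror or needle holder.

Things in the scene. Friction and masses are not known exactly. Their poses are not given: they have to be found in the camera images.
- console: fixed white bench light-curing unit; level grey panel 170 mm deep (x) by 270 mm wide (y), 45 mm above the counter. Origin: centre of the panel box's underside; x to its far edge, y left, z up. Rocker at y = +80 mm, three program keys at x = +45 (y = 20, -40, -100), orange cure key at x = -40, y = -40 mm. Left of the panel (y 135 to 255): chamber with amber window, 82 mm high.
- rocker_raised_end (a point): where to press the black rocker: the green stripe on top of its raised (far, +x) end, 22 mm from the pivot; moves with the rocker. Rocker plate 60 mm long (unit's x), 30 mm wide, 8 mm thick; pivot 58 mm above the counter at x = 0, y = +80 mm of the unit. The stripe is about 67 mm above the counter when off, 57 mm when fully on.
- rocker (a joint): rocker angle in rad: 0 = off (far end up, tilted 0.25 rad), 0.5 = fully on (far end down, tilted 0.25 rad the other way). Friction (0.04 N m, about 2 to 4 N at the stripe) keeps it where it is left.
- blue_top (a point): centre of the top face of the round blue program key, 28 mm across; standing 17 mm above the panel face (62 mm above the counter) when up, 10 mm when down; z up. The yellow, blue and white keys stand in a row along the panel's far edge, 60 mm apart, in an order that varies.
- blue_key (a joint): joint of the blue program key: 0 = up, 0.007 m = fully down. It latches: it stays wherever it is pressed to (friction about 2.5 N, no spring back).
- yellow_top (a point): centre of the top face of the round yellow program key, 28 mm across; standing 17 mm above the panel face (62 mm above the counter) when up, 10 mm when down; z up. The yellow, blue and white keys stand in a row along the panel's far edge, 60 mm apart, in an order that varies.
- yellow_key (a joint): joint of the yellow program key: 0 = up, 0.007 m = fully down. It latches: it stays wherever it is pressed to (friction about 2.5 N, no spring back).
- white_top (a point): centre of the top face of the round white program key, 28 mm across; standing 17 mm above the panel face (62 mm above the counter) when up, 10 mm when down; z up. The yellow, blue and white keys stand in a row along the panel's far edge, 60 mm apart, in an order that varies.
- white_key (a joint): joint of the white program key: 0 = up, 0.007 m = fully down. It latches: it stays wherever it is pressed to (friction about 2.5 N, no spring back).
- cure_top (a point): centre of the top face of the round orange cure key, 40 mm across, 19 mm above the panel face (64 mm above the counter) when up; z up.
- cure_key (a joint): cure key travel: 0 = up, 0.008 m = fully down. It springs back when let go: about 2 N to start it, 5 N fully down.
- bottle: squat amber glass bottle with a black cap, 58 mm across, 74 mm high, origin at the centre of its foot; standing to the right of the unit; to be left alone.
- case1: teal plastic bracket case, 70 x 100 x 20 mm, lowest of a stack of three beyond the unit's far right corner; origin at the centre of its underside; to be left alone.
- case2: teal plastic bracket case, 70 x 100 x 20 mm, middle of a stack of three beyond the unit's far right corner; origin at the centre of its underside; to be left alone.
- case3: teal plastic bracket case, 70 x 100 x 20 mm, top of a stack of three beyond the unit's far right corner; origin at the centre of its underside; to be left alone.
- mirror: chrome mouth mirror, rod 165 mm long and 8 mm thick along its x, origin under its middle; in front of the unit, left; lying loose near the unit; to be left alone.
- holder: steel Mathieu needle holder, 160 mm long (its x), 42 mm wide, 8 mm thick, origin under its middle; in front of the unit, right; lying loose near the unit; to be left alone.

How it is judged:
By the outcome, as a careful person would: the job done as asked, in the order asked, and still so for the second after the job is handed in, while the arm keeps its last pose, push and grip.
It also fails if it takes over 38 s, if anything falls off the work surface, if the arm or the gripper's body presses on something with over 40 N, if the wrist force passes 120 N, or if a joint passes its speed limit or range.

## Working session

There is one attempt and no reset: what is moved stays moved. The work goes in short steps, Python scripts to look and compute and a shell command to move; the robot and the scene stay as the last step left them, time stands still between calls to the robot, and variables do not carry over. Pictures are saved under pics/ and viewed, at most 10 in all, crops included, and the job is handed in when it is done.

```bash
mkdir -p pics; cat > h.py <<'E'
import numpy as np, cv2
from plant import *
def ray(cam,px,z=None,depth=None):
    i=camera_info(cam);T=np.array(i["T"])
    d=np.array([(px[0]-i["cx"])/i["fx"],-(px[1]-i["cy"])/i["fy"],-1.])
    w=T[:3,:3]@d;o=T[:3,3]
    s=depth if z is None else (z-o[2])/w[2]
    return o+s*w
Z=dict(rocker_raised_end=.067,blue_top=.062,yellow_top=.062,white_top=.062,cure_top=.064)
E
python3 - <<'E'
from h import *
print({k:np.round(v,3) for k,v in state().items()})
for c in("top","side"):
    p,d=grab_frame(c);cv2.imwrite(f"pics/{c}0.png",p);print(c,{k:np.round(v,3) for k,v in camera_info(c).items()})
    for n,z in Z.items():
        for r in pinpoint(c,n)[:2]:
            q=r["position"];u,v=int(round(q[0])),int(round(q[1]))
            dd=float(np.median(d[v-1:v+2,u-1:u+2]));print(n,round(r["conf"],2),np.round(q,1),ray(c,q,z).round(4),ray(c,q,None,dd).round(4))
E
```

```text
{'time': np.float64(0.0), 'joint_pos': array([ 1.154,  0.053,  1.614,  0.   ,  1.476, -0.119]), 'joint_vel': array([ 0.   , -0.   , -0.   , -0.   , -0.   ,  0.001]), 'joint_efforts': array([ 0.0000e+00, -3.9368e+01, -3.7017e+01, -0.0000e+00,  7.0000e-03,
        0.0000e+00]), 'tool_pos': array([0.183, 0.597, 0.23 ]), 'tool_rot': array([-0.   ,  0.148,  0.989, -0.001]), 'contact_force': array([ 0.053, -0.44 ,  0.205]), 'ft_torque': array([ 0.047,  0.024, -0.013]), 'grasp_force': np.float64(0.0), 'gripper_width': np.float64(1.002)}
top {'fx': np.float64(539.098), 'fy': np.float64(539.098), 'cx': np.float64(285.432), 'cy': np.float64(206.969), 'T': array([[-0.017,  0.995, -0.101,  0.477],
       [-1.   , -0.018, -0.005, -0.04 ],
       [-0.007,  0.101,  0.995,  1.165],
       [ 0.   ,  0.   ,  0.   ,  1.   ]])}
rocker_raised_end 0.87 [249.4 219.6] [0.5632 0.0396 0.067 ] [0.5631 0.0394 0.0693]
rocker_raised_end 0.72 [356.8 263.4] [ 0.4705 -0.1769  0.067 ] [ 0.4701 -0.1854 -0.0009]
blue_top 0.59 [330.  186.2] [ 0.6298 -0.1271  0.062 ] [ 0.6294 -0.1269  0.0645]
yellow_top 0.71 [303.3 190.1
[... 285 characters left out ...]
   0.0651]
side {'fx': np.float64(516.021), 'fy': np.float64(516.021), 'cx': np.float64(290.452), 'cy': np.float64(210.266), 'T': array([[ 0.826,  0.379, -0.417,  0.163],
       [-0.563,  0.534, -0.631, -0.61 ],
       [-0.016,  0.756,  0.654,  0.693],
       [ 0.   ,  0.   ,  0.   ,  1.   ]])}
rocker_raised_end 0.76 [280.2 197.1] [0.5668 0.0363 0.067 ] [0.5664 0.0357 0.0676]
blue_top 0.78 [362.3 231.3] [ 0.6364 -0.123   0.062 ] [ 0.6373 -0.1221  0.0608]
yellow_top 0.61 [338.2 217.4] [ 0.6246 -0.0691  0.062 ] [ 0.6253 -0.0682  0.061 ]
white_top 0.63 [310.6 203.1] [ 0.6072 -0.0069  0.062 ] [ 0.6076 -0.0064  0.0615]
cure_top 0.9 [307.2 244.1] [ 0.5364 -0.0945  0.064 ] [ 0.5366 -0.0941  0.0636]
```

View pics/top0.png

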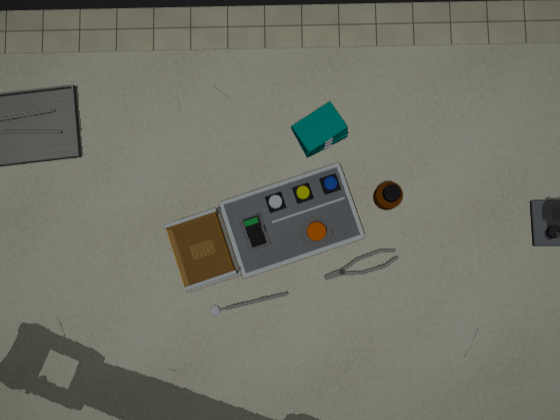

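View pics/side0.png

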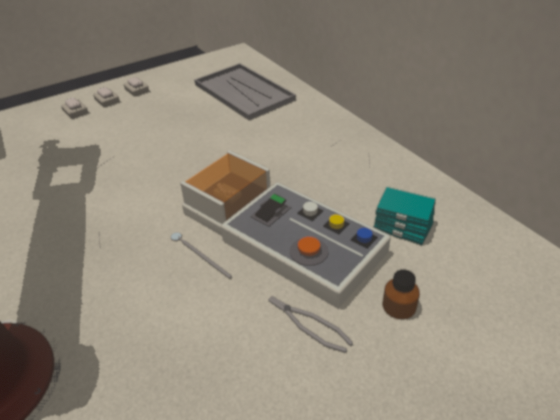

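The top view shows white (275,202), yellow (303,193) and blue (331,184) keys from left to right. The rocker's green end is at (250,222) and orange at (316,231); the side view agrees. Next I fit the console pose.

```bash
cat >> h.py <<'E'
L=dict(rocker_raised_end=(.020,.08),white_top=(.045,.02),yellow_top=(.045,-.04),blue_top=(.045,-.1),cure_top=(-.04,-.04))
def fit(P):
    a=np.array([L[n] for n,_ in P]);b=np.array([p[:2] for _,p in P]);ca,cb=a.mean(0),b.mean(0)
    U,S,V=np.linalg.svd((a-ca).T@(b-cb));R=V.T@np.diag([1,np.linalg.det(V.T@U.T)])@U.T;t=cb-R@ca
    print("yaw",np.degrees(np.arctan2(R[1,0],R[0,0])).round(2),"origin",t.round(4),"res mm",((a@R.T+t-b)*1e3).round(1).tolist())
    for n in L: print(n,(R@L[n]+t).round(4))
    print("rocker press x=.025",(R@(.025,.08)+t).round(4))
E
python3 - <<'E'
from h import *
A=[]
for c in("top","side"):
    grab_frame(c);P=[(n,ray(c,pinpoint(c,n)[0]["position"],Z[n])) for n in L];fit(P);A+=P
fit(A);print(state()["time"])
E
```

```text
Traceback (most recent call last):
IndexError: list index out of range
```

```bash
python3 - <<'E'
from h import *
A=[]
for c in("top","side"):
    p,_=grab_frame(c);hsv=cv2.cvtColor(p,cv2.COLOR_BGR2HSV)
    P=[]
    for n,h in dict(rocker_raised_end=(50,80),yellow_top=(22,35),blue_top=(100,130),cure_top=(3,15)).items():
        r=pinpoint(c,n)
        m=cv2.inRange(hsv,(h[0],130,60),(h[1],255,255))
        k,lab,st,ce=cv2.connectedComponentsWithStats(m)
        g=[(np.hypot(*(ce[i]-{"top":dict(rocker_raised_end=(250,222),yellow_top=(303,192),blue_top=(331,184),cure_top=(317,230)),"side":dict(rocker_raised_end=(279,200),yellow_top=(337,221),blue_top=(364,235),cure_top=(308,245))}[c][n])),i) for i in range(1,k) if st[i,4]>20]
        if g and min(g)[0]<8:
            i=min(g)[1];q=ce[i];print(c,n,"colour",q.round(1),st[i],"net",np.round(r[0]["position"],1) if r else None)
            P.append((n,ray(c,q,Z[n]-(.002 if n!='rocker_raised_end' else 0))))
    fit(P);A+=P
fit(A);print(state()["time"])
E
```

```text
top rocker_raised_end colour [250.8 221.3] [244 217  14  10  83] net [249.4 219.5]
top yellow_top colour [302.6 191.9] [296 185  14  15 155] net [304.4 193.1]
top blue_top colour [330.  182.7] [324 176  13  14 144] net [331.3 181.6]
top cure_top colour [315.9 229.3] [307 221  19  20 228] net [329.6 184.5]
yaw 17.65 origin [ 0.5651 -0.0457] res mm [[0.2, -0.3], [0.9, 0.2], [1.0, 0.1], [-2.2, -0.1]]
rocker_raised_end [0.5599 0.0366]
white_top [ 0.602 -0.013]
yellow_top [ 0.6202 -0.0702]
blue_top [ 0.6384 -0.1274]
cure_top [ 0.5392 -0.096 ]
rocker press x=.025 [0.5647 0.0381]
side rocker_raised_end colour [277.3 198.4] [272 196  11   6  37] net [279.2 198.1]
side yellow_top colour [336.1 221. ] [329 214  15  15 175] net [335.6 218.8]
side blue_top colour [364.3 233.3] [358 228  14  11 120] net [364.9 230.2]
side cure_top colour [308.6 245.4] [298 237  22  18 321] net [309.  244.8]
yaw 17.15 origin [ 0.5639 -0.0465] res mm [[-0.8, -0.5], [2.1, 1.5], [-1.1, -1.3], [-0.2, 0.3]]
rocker_raised_end [0.5594 0.0358]
white_top [ 0.601  -0.0141]
yellow_top [ 0.6187 -0.0715]
blue_top [ 0.6364 -0.1288]
cure_top [ 0.5375 -0.0965]
rocker press x=.025 [0.5642 0.0373]
yaw 17.4 origin [ 0.5645 -0.0461] res mm [[-0.0, -0.6], [0.2, -0.4], [0.1, -0.6], [-3.0, -0.3], [-0.5, -0.1], [2.8, 2.2], [-0.1, -0.6], [0.7, 0.5]]
rocker_raised_end [0.5597 0.0362]
white_top [ 0.6015 -0.0136]
yellow_top [ 0.6194 -0.0708]
blue_top [ 0.6374 -0.1281]
cure_top [ 0.5383 -0.0963]
rocker press x=.025 [0.5645 0.0377]
1.2
```

```bash
python3 -m handwheel '[[[0.0224,-0.0329,-0.005,0,0,2.02],[0.0224,-0.0329,-0.005,0,0,2.02],[0.0224,-0.0329,-0.005,0,0,2.02],[0.0224,-0.0329,-0.005,0,0,2.02],[0.0224,-0.0329,-0.005,0,0,2.02],[0.0224,-0.0329,-0.005,0,0,2.02],[0.0224,-0.0329,-0.005,0,0,2.02],[0.0224,-0.0329,-0.005,0,0,2.02],[0.0224,-0.0329,-0.005,0,0,2.02],[0.0224,-0.0329,-0.005,0,0,2.02],[0.0224,-0.0329,-0.005,0,0,2.02],[0.0224,-0.0329,-0.005,0,0,2.02],[0.0224,-0.0329,-0.005,0,0,2.02],[0.0224,-0.0329,-0.005,0,0,2.02],[0.0224,-0.0329,-0.005,0,0,2.02],[0.0224,-0.0329,-0.005,0,0,2.02],[0.0224,-0.0329,-0.005,0,0,2.02],[0,0,0,0,0,0],[0,0,0,0,0,0],[0,0,0,0,0,0]]]' 0
```

```text
time: 2.87
tool_pos: [0.564, 0.0382, 0.1462]
tool_rot: [-0.0, -0.15, 0.989, 0.0]
contact_force: [-0.5, 0.4, 0.4]
gripper_width: -0.002
grasp_force: 0.0
```

```bash
python3 - <<'E'
from h import *
p,d=grab_frame("wrist");cv2.imwrite("pics/w1.png",p)
for n in L:
    for r in pinpoint("wrist",n)[:1]:
        q=r["position"];print(n,round(r["conf"],2),np.round(q,1),ray("wrist",q,Z[n]).round(4))
s=state();print(s["tool_pos"].round(4) if hasattr(s["tool_pos"],'round') else s["tool_pos"],s["tool_rot"],s["time"])
E
```

```text
rocker_raised_end 0.62 [284.9 218.2] [0.5616 0.0392 0.067 ]
white_top 0.68 [198. 246.] [ 0.6007 -0.0125  0.062 ]
yellow_top 0.61 [115.4 250.3] [ 0.6213 -0.0674  0.062 ]
blue_top 0.89 [ 30.2 250.1] [ 0.6391 -0.125   0.062 ]
cure_top 0.65 [ 92.1 121.9] [ 0.5385 -0.0964  0.064 ]
[0.5639 0.0391 0.1466] [ 2.63470636e-04 -1.50970946e-01  9.88538164e-01 -5.15091750e-05] 3.1667
```

View pics/w1.png

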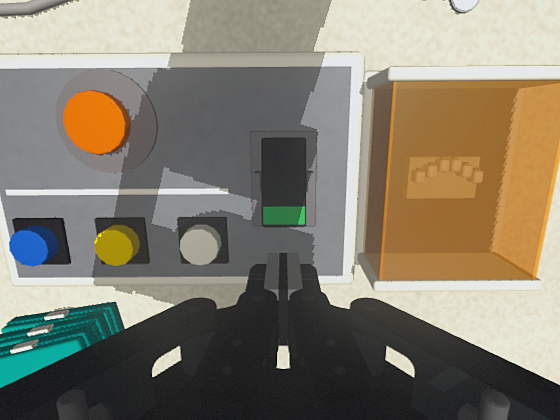

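The wrist view shows the rocker stripe at (284,216), right below the shut fingers. Blue is at (33,246) and orange at (94,123), which matches the fit.

```bash
python3 -m handwheel '[[[-0.001,-0.0005,-0.018,0,0,0],[0,0,-0.018,0,0,0],[0,0,-0.018,0,0,0],[0,0,-0.016,0,0,0],[0,0,-0.003,0,0,0],[0,0,-0.003,0,0,0],[0,0,-0.003,0,0,0],[0,0,-0.003,0,0,0],[0,0,-0.003,0,0,0],[0,0,-0.002,0,0,0],[0,0,0,0,0,0],[0,0,0,0,0,0]]]' 0
```

```text
time: 4.17
tool_pos: [0.5643, 0.0376, 0.0603]
tool_rot: [0.001, -0.15, 0.989, -0.0]
contact_force: [2.5, 0.5, 4.0]
gripper_width: 0.002
grasp_force: 1.4
```

Pressing; continue down in small steps until the stop.

```bash
python3 -m handwheel '[[[0,0,-0.002,0,0,0],[0,0,-0.001,0,0,0],[0,0,-0.001,0,0,0],[0,0,0,0,0,0],[0,0,0,0,0,0]]]' 0
```

```text
time: 4.58
tool_pos: [0.5644, 0.0376, 0.0572]
tool_rot: [0.001, -0.15, 0.989, -0.0]
contact_force: [0.7, 1.7, 9.9]
gripper_width: 0.002
grasp_force: 4.7
```

```bash
python3 -m handwheel '[[[0,0,-0.001,0,0,0],[0,0,-0.001,0,0,0],[0,0,0,0,0,0],[0,0,0,0,0,0]]]' 0
```

```text
time: 4.92
tool_pos: [0.5646, 0.0376, 0.0569]
tool_rot: [0.001, -0.15, 0.989, -0.0]
contact_force: [-5.0, 1.8, 19.0]
gripper_width: 0.001
grasp_force: 8.5
```

Rocker is at its stop. Next: lift and travel above blue.

```bash
python3 -m handwheel '[[[0,0,0.02,0,0,0],[0,0,0.03,0,0,0],[0,0,0.02,0,0,0],[0.0147,-0.033,0,0,0,0],[0.0147,-0.033,0,0,0,0],[0.0147,-0.033,0,0,0,0],[0.0147,-0.033,0,0,0,0],[0.0147,-0.033,0,0,0,0],[0,0,0,0,0,0],[0,0,0,0,0,0],[0,0,0,0,0,0]]]' 0
python3 - <<'E'
from h import *
p,d=grab_frame("wrist");cv2.imwrite("pics/w2.png",p)
for n in ("blue_top","cure_top","yellow_top","rocker_raised_end"):
    for r in pinpoint("wrist",n)[:1]:
        q=r["position"];print(n,round(r["conf"],2),np.round(q,1),ray("wrist",q,Z[n] if n[0]!='r' else .057).round(4),d[int(q[1]),int(q[0])],ray("wrist",q,None,d[int(q[1]),int(q[0])]).round(4))
s=state();print(s["tool_pos"],s["time"])
E
```

```text
time: 5.83
tool_pos: [0.6354, -0.127, 0.1218]
tool_rot: [-0.002, -0.15, 0.989, 0.001]
contact_force: [0.5, 0.6, 0.7]
gripper_width: 0.001
grasp_force: 0.0
blue_top 0.86 [282.4 233. ] [ 0.6379 -0.1264  0.062 ] 0.21276315 [ 0.6374 -0.1266  0.0633]
cure_top 0.87 [390.5  84.9] [ 0.5376 -0.0951  0.064 ] 0.18841858 [ 0.5379 -0.0955  0.0658]
yellow_top 0.77 [380.  234.8] [ 0.6215 -0.0677  0.062 ] 0.21302408 [ 0.621  -0.0684  0.064 ]
[ 0.63622643 -0.12616138  0.12317703] 6.0833
```

View pics/w2.png

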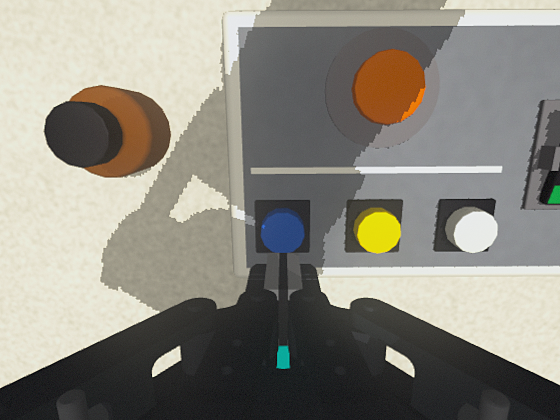

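Blue at (282,232) sits under the fingertips, and the rocker now looks tilted the other way (right edge). Pressing blue.

```bash
python3 -m handwheel '[[[0.001,0,-0.018,0,0,0],[0,0,-0.018,0,0,0],[0,0,-0.018,0,0,0],[0,0,-0.003,0,0,0],[0,0,-0.003,0,0,0],[0,0,-0.003,0,0,0],[0,0,-0.002,0,0,0],[0,0,-0.002,0,0,0],[0,0,-0.002,0,0,0],[0,0,0,0,0,0],[0,0,0,0,0,0]]]' 0
```

```text
time: 7.0
tool_pos: [0.6385, -0.1274, 0.0551]
tool_rot: [0.001, -0.15, 0.989, -0.0]
contact_force: [0.8, 1.1, 2.2]
gripper_width: 0.0
grasp_force: 1.2
```

```bash
python3 -m handwheel '[[[0,0,-0.001,0,0,0],[0,0,-0.001,0,0,0],[0,0,-0.001,0,0,0],[0,0,0,0,0,0],[0,0,0,0,0,0]]]' 0
```

```text
time: 7.42
tool_pos: [0.6387, -0.1275, 0.0549]
tool_rot: [0.001, -0.15, 0.989, -0.0]
contact_force: [-6.8, 3.3, 16.2]
gripper_width: 0.001
grasp_force: 7.8
```

Blue is at its stop. Moving above orange, then checking the rocker and blue.

```bash
python3 -m handwheel '[[[0,0,0.02,0,0,0],[0,0,0.03,0,0,0],[-0.033,0.0102,0.01,0,0,0],[-0.033,0.0102,0,0,0,0],[-0.033,0.0102,0,0,0,0],[0,0,0,0,0,0],[0,0,0,0,0,0],[0,0,0,0,0,0]]]' 0
python3 - <<'E'
from h import *
s=state();print(s["tool_pos"],s["time"])
p,d=grab_frame("side");cv2.imwrite("pics/s3.png",cv2.resize(p[170:290,230:420],None,fx=4,fy=4))
p,d=grab_frame("wrist");cv2.imwrite("pics/w3.png",p)
for n in L:
    for r in pinpoint("wrist",n)[:1]:
        q=r["position"];D=d[int(q[1]),int(q[0])];print(n,round(r["conf"],2),np.round(q,1),ray("wrist",q,None,D).round(4))
E
```

```text
time: 8.08
tool_pos: [0.5392, -0.0971, 0.1116]
tool_rot: [0.001, -0.15, 0.989, -0.0]
contact_force: [-0.7, -0.9, 0.3]
gripper_width: -0.003
grasp_force: 0.0
[ 0.5391559  -0.09709611  0.111597  ] 8.0833
rocker_raised_end 0.7 [472.6 320.1] [0.5606 0.0367 0.0583]
white_top 0.67 [377.3 353.7] [ 0.5316 -0.0723  0.1698]
yellow_top 0.67 [290.  357.2] [ 0.5466 -0.0936  0.1607]
cure_top 0.89 [286.2 235.2] [ 0.5381 -0.0962  0.0645]
```

View pics/s3.png

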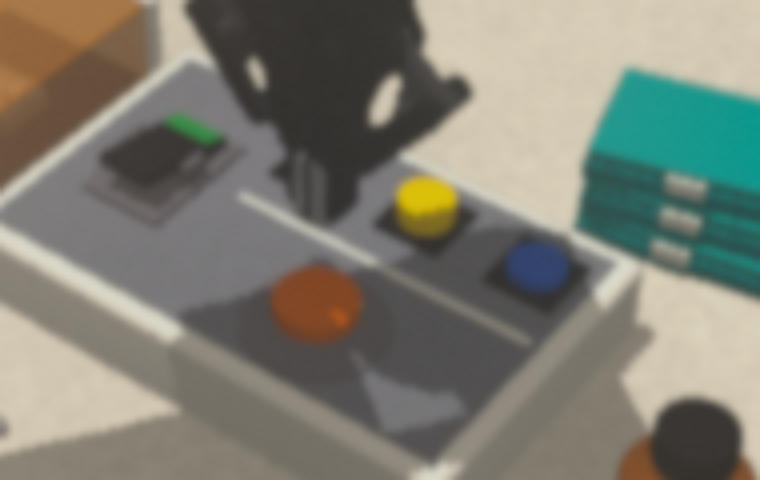

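View pics/w3.png

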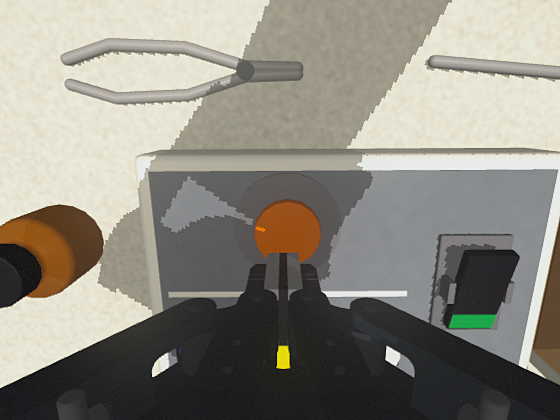

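Side view: the rocker's near end is up with the green end low (about 57 mm), and blue sits lower than yellow. Orange at (287,232) in the wrist view is under the fingers, so I press and hold it.

```bash
python3 -m handwheel '[[[-0.001,0.001,-0.018,0,0,0],[0,0,-0.018,0,0,0],[0,0,-0.007,0,0,0],[0,0,-0.003,0,0,0],[0,0,-0.003,0,0,0],[0,0,-0.003,0,0,0],[0,0,-0.002,0,0,0],[0,0,-0.002,0,0,0],[0,0,-0.001,0,0,0],[0,0,0,0,0,0],[0,0,0,0,0,0]]]' 0
```

```text
time: 9.35
tool_pos: [0.5383, -0.0959, 0.056]
tool_rot: [0.0, -0.15, 0.989, -0.0]
contact_force: [-4.8, 1.0, 8.6]
gripper_width: -0.003
grasp_force: 4.4
```

```bash
python3 -m handwheel '[[[0,0,-0.001,0,0,0],[0,0,-0.0005,0,0,0],[0,0,0,0,0,0],[0,0,0,0,0,0],[0,0,0,0,0,0],[0,0,0,0,0,0],[0,0,0,0,0,0],[0,0,0,0,0,0],[0,0,0,0,0,0],[0,0,0,0,0,0],[0,0,0,0,0,0],[0,0,0,0,0,0]]]' 0
```

```text
time: 10.35
tool_pos: [0.5384, -0.0959, 0.0559]
tool_rot: [0.0, -0.15, 0.989, -0.0]
contact_force: [-8.5, 1.2, 16.7]
gripper_width: 0.003
grasp_force: 8.2
```

```bash
python3 -m handwheel '[[[0,0,0,0,0,0],[0,0,0,0,0,0],[0,0,0,0,0,0],[0,0,0,0,0,0],[0,0,0,0,0,0],[0,0,0,0,0,0],[0,0,0,0,0,0],[0,0,0,0,0,0],[0,0,0,0,0,0],[0,0,0,0,0,0],[0,0,0,0,0,0],[0,0,0,0,0,0]]]' 0 && python3 -c "from plant import job_done;print(job_done())"
```

```text
time: 11.35
tool_pos: [0.5384, -0.0959, 0.0559]
tool_rot: [0.0, -0.15, 0.989, -0.0]
contact_force: [-9.1, 2.1, 17.1]
gripper_width: -0.003
grasp_force: 8.2
the job is handed in; nothing more can be done
None
```

I handed the job in at about 11 s of robot time: rocker fully on, then the blue key latched down, then the orange cure key held at its stop with about 17 N by the closed fingers; yellow, white and the loose items were not touched, but no verdict was returned.

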